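Find the full battery pack by its heft and seat it in the dock

TASK

Three battery packs that look alike stand in the rack: one holds its cells, the other two are empty shells. Find the one with cells by its weight, lower it into the charging dock without dropping or ramming it, and press it down until you feel the stop and it sits flush with the dock's rim; you will have to set it down on the way and take it again across its narrow side. The two empty packs must end up standing in rack bays, and everything else on the bench stays where it is.

Things in the scene. Friction and masses are not known exactly. Their poses are not given: they have to be found in the camera images.
- pack_1: battery pack upright in the left (rack +y) bay of the rack: plain grey plastic block, black seam, 62 (x) x 44 (y) x 80 mm high (z); origin at the centre of its underside; the same turned half round. The three look alike: one, in any bay, holds cells and weighs 0.58 to 0.70 kg in all, the other two are empty, 0.20 to 0.25 kg
- pack_2: battery pack upright in the middle bay of the rack: plain grey plastic block, black seam, 62 (x) x 44 (y) x 80 mm high (z); origin at the centre of its underside; the same turned half round. The three look alike: one, in any bay, holds cells and weighs 0.58 to 0.70 kg in all, the other two are empty, 0.20 to 0.25 kg
- pack_3: battery pack upright in the right (rack -y) bay of the rack: plain grey plastic block, black seam, 62 (x) x 44 (y) x 80 mm high (z); origin at the centre of its underside; the same turned half round. The three look alike: one, in any bay, holds cells and weighs 0.58 to 0.70 kg in all, the other two are empty, 0.20 to 0.25 kg
- rack: fixed rack, 3 bays at its y = +56, 0, -56 mm; origin under its centre. Bay floor 8 high. Plywood walls along x beside every bay, 48 clear between, tops at 88, level with the packs' tops: a pack in its bay can only be gripped across its 62 length (along rack x). Bay ends open but for lips 10 above the floor
- mat: flat black rubber mat 200 (x) x 160 (y) x 3 mm thick, fixed mid-bench, free to stand a pack on; origin at the centre of its underside
- dock: fixed charging dock; origin on the bench below the recess's centre. Recess 66 (x) x 48 (y) mm. Metal cheeks at both x ends rise, flared outwards, to 125: no room for fingers there. Y sides open above height 40 over the middle 46: a pack goes in held across its 44 width (along dock y). Black housing at x 46 to 102, 70 high
- dock_rim (a point): centre of the recess at rim height, 94 mm above the bench (tops of the four corner lips beside the cheeks): a seated pack's top is flush with this
- plate (a joint): contact plate, the floor of the dock's recess, sinks 12 mm straight down: 0 = up (its top at height 26, a pack on it stands 12 mm proud of the rim), 0.012 = on its stop (top at 14, pack flush). Stiff: a pack's own weight does not sink it, about 12 N in all does, and it stays where pushed
- wrench: open-ended steel wrench lying flat; sizes in mm; a bystander, to be left alone
- screwdriver: screwdriver lying flat; sizes in mm; a bystander, to be left alone
- spray: white bottle with a black cap, diameter 60, 170 tall, standing; sizes in mm; a bystander, to be left alone
- grease: squat white jar, diameter 68, 60 tall, standing; sizes in mm; a bystander, to be left alone
- bearing: steel bearing ring, outer diameter 68, 16 thick, lying flat; sizes in mm; a bystander, to be left alone

How it is judged (in metres and radians):
On the way, in this order (a step that is already met when the one before it is completed fails the run):
1. a pack has been lifted out of the rack, clear of its walls (z of any of pack_1, pack_2, pack_3 in the frame of rack above 0.092 m), for 0.1 s.
2. a pack stands in the dock's recess, on its contact plate (((x of pack_1 in the frame of dock between -0.004 and 0.004 m and y of pack_1 in the frame of dock between -0.004 and 0.004 m and z of pack_1 in the frame of dock below 0.031 m and angle between pack_1's own z axis and vertical below 0.06 rad and angle between the x axis of pack_1 and the x axis of dock, either way round below 0.08 rad) or (x of pack_2 in the frame of dock between -0.004 and 0.004 m and y of pack_2 in the frame of dock between -0.004 and 0.004 m and z of pack_2 in the frame of dock below 0.031 m and angle between pack_2's own z axis and vertical below 0.06 rad and angle between the x axis of pack_2 and the x axis of dock, either way round below 0.08 rad) or (x of pack_3 in the frame of dock between -0.004 and 0.004 m and y of pack_3 in the frame of dock between -0.004 and 0.004 m and z of pack_3 in the frame of dock below 0.031 m and angle between pack_3's own z axis and vertical below 0.06 rad and angle between the x axis of pack_3 and the x axis of dock, either way round below 0.08 rad))), for 0.2 s.
At the end, for the whole second after the job is handed in: The pack with cells is at rest in the dock (within 4 mm of the recess centre, upright, square, its weight on the dock), plate down at least 10.5 mm, pack's top within 2.5 mm of flush; the two empty packs stand upright and still on the floors of rack bays (((x of pack_1 in the frame of dock between -0.004 and 0.004 m and y of pack_1 in the frame of dock between -0.004 and 0.004 m and z of pack_1 in the frame of dock below 0.0165 m and angle between pack_1's own z axis and vertical below 0.06 rad and angle between the x axis of pack_1 and the x axis of dock, either way round below 0.08 rad and contact force between pack_1 and dock above 4.2 N and value of joint plate above 0.0105 m and linear speed of each of pack_1, pack_2, pack_3 below 0.02 m/s and x of pack_2 in the frame of rack between -0.01 and 0.01 m and y of pack_2 in the frame of rack between -0.066 and 0.066 m and z of each of pack_2, pack_3 in the frame of rack below 0.012 m and angle between each of pack_2, pack_3's own z axis and vertical below 0.08 rad and x of pack_3 in the frame of rack between -0.01 and 0.01 m and y of pack_3 in the frame of rack between -0.066 and 0.066 m) or (x of pack_2 in the frame of dock between -0.004 and 0.004 m and y of pack_2 in the frame of dock between -0.004 and 0.004 m and z of pack_2 in the frame of dock below 0.0165 m and angle between pack_2's own z axis and vertical below 0.06 rad and angle between the x axis of pack_2 and the x axis of dock, either way round below 0.08 rad and contact force between pack_2 and dock above 4.2 N and value of joint plate above 0.0105 m and linear speed of each of pack_2, pack_1, pack_3 below 0.02 m/s and x of pack_1 in the frame of rack between -0.01 and 0.01 m and y of pack_1 in the frame of rack between -0.066 and 0.066 m and z of each of pack_1, pack_3 in the frame of rack below 0.012 m and angle between each of pack_1, pack_3's own z axis and vertical below 0.08 rad and x of pack_3 in the frame of rack between -0.01 and 0.01 m and y of pack_3 in the frame of rack between -0.066 and 0.066 m) or (x of pack_3 in the frame of dock between -0.004 and 0.004 m and y of pack_3 in the frame of dock between -0.004 and 0.004 m and z of pack_3 in the frame of dock below 0.0165 m and angle between pack_3's own z axis and vertical below 0.06 rad and angle between the x axis of pack_3 and the x axis of dock, either way round below 0.08 rad and contact force between pack_3 and dock above 4.2 N and value of joint plate above 0.0105 m and linear speed of each of pack_3, pack_1, pack_2 below 0.02 m/s and x of pack_1 in the frame of rack between -0.01 and 0.01 m and y of pack_1 in the frame of rack between -0.066 and 0.066 m and z of each of pack_1, pack_2 in the frame of rack below 0.012 m and angle between each of pack_1, pack_2's own z axis and vertical below 0.08 rad and x of pack_2 in the frame of rack between -0.01 and 0.01 m and y of pack_2 in the frame of rack between -0.066 and 0.066 m))); the robot touches nothing.
It fails at once if a pack is dropped into the dock: it moves faster than 0.4 m/s (a fall of about 8 mm) within the recess ((horizontal distance between pack_1 and dock below 0.03 m and z of pack_1 in the frame of dock below 0.06 m and linear speed of pack_1 above 0.4 m/s) or (horizontal distance between pack_2 and dock below 0.03 m and z of pack_2 in the frame of dock below 0.06 m and linear speed of pack_2 above 0.4 m/s) or (horizontal distance between pack_3 and dock below 0.03 m and z of pack_3 in the frame of dock below 0.06 m and linear speed of pack_3 above 0.4 m/s)).
It fails at once if a pack is rammed into the dock (over 90 N between pack and dock) (contact force between any of pack_1, pack_2, pack_3 and dock above 90 N).
It fails at once if a bystander is moved by more than 30 mm (distance of any of wrench, screwdriver, spray, grease, bearing from where it was at the start of the episode above 0.03 m).
It also fails if it takes over 72 s, if anything falls off the work surface, if the arm or the gripper's body presses on something with over 40 N, if the wrist force passes 120 N, or if a joint passes its speed limit or range.

ROBOT

A 6-joint arm with a two-finger parallel gripper is mounted at the origin on the work surface. World frame = base frame: x ahead of the robot, y to its left, z up, the work surface at z = 0. Lengths are in mm, angles in rad, forces in N, time in s.
With the tool pointing down it reaches from about 350 to 875 mm from the base axis. Payload 4.2 kg.
Tool frame: the origin (TCP) lies midway between the tips of the shut fingers; the grasp point (between the pads) lies 19 mm behind it (arm.grip_depth is the distance from the TCP to the grasp point, in mm); z points along the fingers, x is the direction in which the jaws open and shut, and the axes are right-handed (so a half turn about z gives the same grasp; the last joint's range is limited). The gripper opens to 85 mm and grips with 20 to 120 N. Pads are 22 mm wide; open, the fingers measure 114 mm over their backs; the gripper's body (76 mm by 85 mm) begins 54 mm behind the grasp point. The pads swing forward as they close: fully open they stand 13 mm farther back than shut.
Start: joints at [1.376, 0.385, 0.008, 0, -1.194, -0.259], TCP at [273.956, 561.736, 231.312] pointing down, gripper open.
Joint ranges: [-3.14, 3.14], [-1.21, 2.06], [-1.07, 1.41], [-3.16, 2.05], [-2.99, -0.16], [-3.1, 3.1]. Speed limits (rad/s): [2.79, 2.79, 3.14, 3.14, 3.14, 3.14].

INTERFACE

Orientations are given as a unit quaternion [x, y, z, w].
In Python, from bench import arm, eyes, find_in, silhouettes gives the robot as it stands. The module is installed in compiled form; this text tells all that it offers.
- The arm moves only by the tool play_rows, never from a script. Its arguments are lists of equal length, an entry for each row: "offset": the shift along the world's x, y, z in mm, a list of three; "turn": the turn about the world's z in rad. In form: {"offset": [[x, y, z], ...], "turn": [turn, ...]}. A call has 1 to 12 rows; each row shifts and turns the pose as measured when the row begins; what a row does not reach is not made up. A row lasts 1/10 s, in which the tool goes at most 50 mm and 8.59 degrees, less where a joint would pass 70% of its speed; a pose out of reach is approached as far as the arm can. A call is refused whole if a number of a shift passes 50 or a number of a turn 0.15, either way. A call with a gripper value outside its range is refused whole. "grip" is the gripper's target within -1 to 1 (fully open at 1, half-way at 0, shut at -1), set as the call begins (left out, the last holds). The fingers move at their own pace and stop on an object; the grip force is fixed at half the most. Time passes only in rows, so rows that do not move let the fingers close. It gives the time, the measured TCP pose, the force and the opening at its end, in the units of the state.
- arm.read_state(): the state, without advancing time (a new reading comes with each control period).
- eyes.get_image(name): name is "scene" or "top" or "wrist"; returns (picture, depth): 420x560x3 uint8, red, green, blue; 420x560 float32, mm along the optical axis (not along the pixel's ray), 0 where there is no reading.
- eyes.camera_params(name): a dict with "camera_matrix" (3x3 intrinsics, pixels), "camera_from_world" (4x4, takes a point from world to camera coordinates). Camera axes: x right, y down, z forward; pixel columns grow to the right and rows downward; lengths in mm; the calibration is good to about 2 mm. A picture is of the moment at which its call begins: read the wrist's pose just before it. camera_params takes no time and is no camera call; for the wrist camera it gives the pose at the moment of the call.
- arm.job_done(): hands the job in, once; it reports no verdict.
Trained networks look in the newest picture that a camera, given by its name, has taken for a name from the list of things; names that differ only in an ending like _2 or _b are one class to them, and where a whole thing is asked for, a point or a joint stands for the part that bears it (a point fixed in the world has none). Each returns a list of dicts, best first, with "score" (0 to 1); they miss things now and then, are a little off and sometimes report something else, mostly with a low value. They report only what shows in the picture. A call takes as long as a camera call.
- find_in(camera, query): "bbox" ([centre column, centre row, width, height] in pixels, round what is visible of it).
- silhouettes(camera, query): "mask" (420x560 bool, what is visible of it) and "bbox" ([centre column, centre row, width, height] in pixels, round what is visible of it).
The state is a dict: "clock": time; "joints": joint angles; "joint_vel": joint speeds; "joint_efforts": joint torques, N m; "position": TCP position; "ee_rot": TCP orientation; "contact_force": force on the tool from outside, world axes, zero at the start; "wrist_torque": the same for the moment, N m; "gripper_width": finger opening in mm.
Only numpy, scipy, OpenCV 4.12 (cv2) and the standard library are available. Lean on these libraries where they do the work, as an engineer would, in place of code of your own. Each camera call takes 0.05 s, during which the arm holds its last target. There are 200 camera calls.

## Working session

There is one attempt and no reset: what is moved stays moved. The work goes in short steps, Python scripts to look and compute and a tool call to move; the robot and the scene stay as the last step left them, time stands still between calls to the robot, and variables do not carry over. Pictures are saved under pics/ and viewed, on a budget of 10 in all, crops included, one or two more only if the job needs it, and the job is handed in when it is done.

Besides the shell and the picture viewer there is one more tool, called after "Call:" in YAML: its name, and indented under it one key for each argument. play_rows: Moves the arm, as the interface text tells. Its arguments: {"type":"object","properties":{"offset":{"type":"array","items":{"type":"array","items":{"type":"number"}}},"turn":{"type":"array","items":{"type":"number"}},"grip":{"type":"number"}},"required":["offset","turn"]}

```bash
mkdir -p pics
cat > h.py <<'E'
import numpy as np, cv2
from bench import arm, eyes, find_in, silhouettes
def cloud(name, d):
    P=eyes.camera_params(name);K=np.array(P["camera_matrix"]);T=np.linalg.inv(np.array(P["camera_from_world"]))
    v,u=np.indices(d.shape);c=np.stack([(u-K[0,2])/K[0,0]*d,(v-K[1,2])/K[1,1]*d,d],-1)
    w=c@T[:3,:3].T+T[:3,3];w[d<=0]=np.nan;return w
E
python3 - <<'E'
from h import *
s=arm.read_state();print({k:np.round(v,3) for k,v in s.items()})
a,da=eyes.get_image("top");
cv2.imwrite("pics/top.png",a[:,:,::-1])
w=cloud("top",da);np.save("top.npy",w)
for q in["rack","pack_1","dock","mat","spray","grease","wrench","screwdriver","bearing"]:
    for r in silhouettes("top",q)[:4]:
        m=r["mask"];p=w[m];p=p[~np.isnan(p[:,0])]
        print(q,round(r["score"],2),np.round(r["bbox"]),np.round(np.median(p,0)),np.round(np.percentile(p,2,axis=0)),np.round(np.percentile(p,98,axis=0)))
b,db=eyes.get_image("scene");cv2.imwrite("pics/scene.png",b[:,:,::-1])
E
```

```text
{'clock': np.float64(0.0), 'joints': array([ 1.376e+00,  3.860e-01,  7.000e-03, -1.000e-03, -1.194e+00,
       -2.590e-01]), 'joint_vel': array([ 0.   ,  0.001, -0.   ,  0.001, -0.   , -0.   ]), 'joint_efforts': array([ 0.0000e+00, -3.9229e+01,  1.8841e+01,  4.1860e+00, -4.0000e-03,
        0.0000e+00]), 'position': array([273.706, 561.211, 230.223]), 'ee_rot': array([-0.53 ,  0.848, -0.001, -0.001]), 'contact_force': array([ 0.101,  0.396, -0.669]), 'wrist_torque': array([-0.02 ,  0.009, -0.026]), 'gripper_width': np.float64(85.394)}
pack_1 0.98 [151. 239.  29.  40.] [523. 221.  88.] [495. 199.  40.] [556. 244.  92.]
pack_1 0.62 [124. 243.  30.  42.] [516. 276.  88.] [486. 254.  49.] [547. 299.  92.]
pack_1 0.6 [185. 233.  32.  42.] [532. 165.  88.] [503. 142.  40.] [564. 188.  92.]
dock 0.57 [391. 223.  62.  83.] [ 557. -221.   68.] [ 482. -267.    7.] [ 625. -183.  126.]
mat 0.61 [272. 260.  79.  99.] [488.   0.   4.] [395. -76.   0.] [585.  76.   8.]
spray 0.59 [330. 110.  34.  53.] [ 760. -108.  113.] [ 744. -138.   14.] [787. -85. 172.]
grease 0.94 [212. 117.  34.  38.] [765. 120.  60.] [742.  91.  13.] [800. 149.  63.]
grease 0.64 [166. 332.  75.  76.] [381. 177.  23.] [289. 136.  13.] [423. 265.  29.]
wrench 0.91 [265. 161.  44.  83.] [686.   8.   8.] [613. -29.  -1.] [772.  47.  11.]
screwdriver 0.77 [166. 333.  72.  74.] [379. 180.  23.] [285. 137.  12.] [423. 269.  29.]
bearing 0.57 [367. 320.  37.  30.] [ 371. -185.   17.] [ 342. -216.   10.] [ 403. -154.   21.]
```

View pics/top.png

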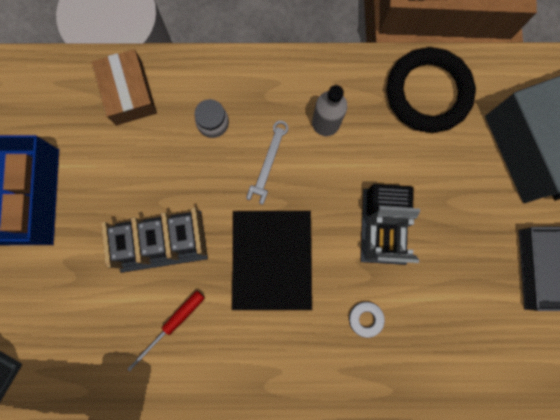

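View pics/scene.png

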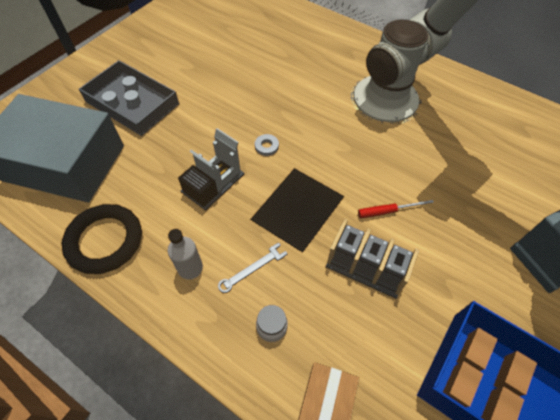

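The top view shows the rack at about (152,238), mat at (272,260), dock at (390,225) with its recess near (388,238), and the screwdriver at (166,333) close to the rack. The scene view agrees, with no other clutter near the path. Moving above the rack for a closer look.

Call:
play_rows:
  offset:
    - [25,-34,5]
    - [25,-34,5]
    - [25,-34,5]
    - [25,-34,5]
    - [25,-34,5]
    - [25,-34,5]
    - [25,-34,5]
    - [25,-34,5]
    - [25,-34,5]
    - [25,-34,5]
    - [0,0,0]
  turn: [-0.097,-0.097,-0.097,-0.097,-0.097,-0.097,-0.097,-0.097,-0.097,-0.097,0]
  grip: 1

```text
clock: 1.65
position: [530.2, 208.7, 283.8]
ee_rot: [-0.056, 0.998, 0.001, 0.002]
contact_force: [-0.6, 0.3, -0.3]
gripper_width: 85.3
```

```bash
cat >> h.py <<'E'
def rect(p,lo,hi):
    q=p[(p[:,2]>lo)&(p[:,2]<hi)];(c,s,a)=cv2.minAreaRect(q[:,:2].astype(np.float32));return np.round(c,1),np.round(s,1),round(a,1),len(q),np.round(np.median(q,0),1)
def yaw():
    q=arm.read_state()["ee_rot"];x,y,z,w=q
    return np.arctan2(2*(x*y+z*w),1-2*(y*y+z*z))
E
python3 - <<'E'
from h import *
s=arm.read_state();print(s["position"],yaw(),s["joints"])
a,d=eyes.get_image("wrist");w=cloud("wrist",d)
cv2.imwrite("pics/w1.png",a[:,:,::-1])
for r in silhouettes("wrist","pack_1")[:4]:
    p=w[r["mask"]];p=p[~np.isnan(p[:,0])];print(round(r["score"],2),np.round(r["bbox"]),rect(p,80,96))
t=np.load("top.npy");eyes.get_image("top")
for q in ["pack_1","dock"]:
  for r in silhouettes("top",q)[:3]:
    p=t[r["mask"]];p=p[~np.isnan(p[:,0])]
    print(q,rect(p,80,96) if q=="pack_1" else (rect(p,60,80),rect(p,115,130)))
E
```

```text
[530.24163666 208.71196139 283.80177487] -3.0303269668329653 [ 6.59809497e-01  2.56119519e-01 -4.65928431e-02  1.11041910e-03
 -1.26438058e+00 -5.48874893e-01]
0.72 [283. 143.  64.  49.] (array([535.5, 169.2]), array([61.9, 44. ]), 8.8, 2452, array([535.5, 168.2,  87.2]))
0.71 [287. 241.  56.  37.] (array([518.2, 280.9]), array([60.7, 47.1]), 9.1, 1860, array([518.6, 277.7,  87.3]))
0.64 [283. 194.  59.  44.] (array([526.8, 224.3]), array([61.9, 49.5]), 8.1, 2192, array([527.3, 222.7,  87.3]))
pack_1 (array([520. , 264.5]), array([62. , 19.8]), 12.2, 280, array([524.8, 264.7,  88.3]))
pack_1 (array([526.7, 222.2]), array([62.1, 48.6]), 8.1, 826, array([526.4, 221.5,  88.5]))
pack_1 (array([535.5, 165.8]), array([61.9, 46.3]), 9.7, 795, array([535.6, 165.6,  88.5]))
dock ((array([ 557.5, -227.7]), array([ 81.1, 144.7]), 85.8, 1105, array([ 603.5, -226.7,   70.9])), (array([ 528.5, -226.3]), array([72.8, 96.9]), 86.1, 501, array([ 566.3, -225.4,  123.7])))
dock ((array([0., 0.]), array([0., 0.]), 0.0, 0, array([nan, nan, nan])), (array([0., 0.]), array([0., 0.]), 0.0, 0, array([nan, nan, nan])))
  return _methods._mean(a, axis=axis, dtype=dtype,
  ret = um.true_divide(
```

View pics/w1.png

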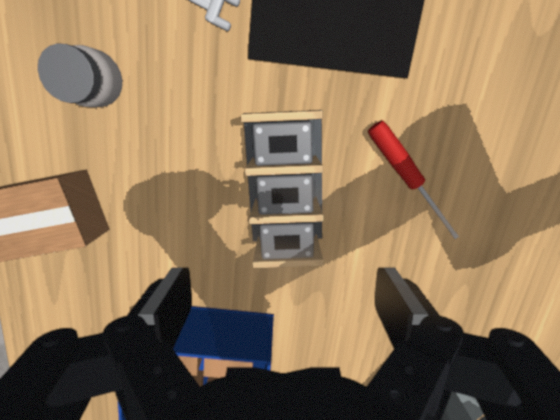

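The wrist view shows the three packs at (283,143), (285,194) and (286,242), all standing square in the bays. Rack yaw is about 0.148 rad. Starting with the middle pack.

Call:
play_rows:
  offset:
    - [-3,14,0]
    - [0,0,-40]
    - [0,0,-40]
    - [0,0,-40]
    - [0,0,-40]
    - [0,0,-30]
    - [0,0,0]
  turn: [0.037,0,0,0,0,0,0]

```text
clock: 2.6
position: [519.5, 239.4, 89.5]
ee_rot: [-0.092, 0.996, 0.003, 0.005]
contact_force: [-1.0, 0.8, 0.0]
gripper_width: 85.4
```

Call:
play_rows:
  offset:
    - [0,0,5]
    - [0,0,0]
    - [0,0,0]
  turn: [-0.03,0,0]

```text
clock: 2.9
position: [519.6, 243.8, 97.0]
ee_rot: [-0.081, 0.997, 0.003, 0.006]
contact_force: [-0.0, -0.5, -0.1]
gripper_width: 85.9
```

Run:
```python
from h import *
s=arm.read_state();print(s["position"],yaw()+np.pi,s["joint_vel"].round(3))
a,d=eyes.get_image("wrist")
s=arm.read_state();print(s["position"],yaw()+np.pi,s["joint_vel"].round(3),s["contact_force"])
a,d=eyes.get_image("wrist");w=cloud("wrist",d)
for r in silhouettes("wrist","pack_1")[:4]:
    p=w[r["mask"]];p=p[~np.isnan(p[:,0])];print(round(r["score"],2),np.round(r["bbox"]),rect(p,80,96))
```

```text
[519.62008683 243.78768484  97.0244172 ] 0.1613763076238901 [ 0.016 -0.016  0.02   0.006 -0.008  0.001]
[519.91760909 243.87392956  97.32914609] 0.16129204504167483 [-0.01  -0.    -0.004  0.     0.006 -0.002] [ 0.33407819  0.02358261 -0.62011883]
0.91 [276. 106. 145. 102.] (array([536.1, 167.1]), array([62.2, 44.4]), 8.6, 13260, array([536. , 165.6,  87.3]))
0.83 [277. 313. 111.  70.] (array([519.1, 278.4]), array([62.1, 46.9]), 8.8, 7204, array([519.5, 274.3,  87.4]))
0.74 [274. 219. 127.  88.] (array([527.7, 222.4]), array([62. , 49.2]), 8.7, 9785, array([527.8, 219.6,  87.3]))
```

Call:
play_rows:
  offset:
    - [4,-11,0]
    - [4,-11,0]
    - [0,0,0]
    - [0,0,0]
  turn: [-0.009,0,0,0]

```text
clock: 3.45
position: [528.7, 218.6, 97.9]
ee_rot: [-0.075, 0.997, 0.004, 0.007]
contact_force: [-0.8, 0.1, -0.4]
gripper_width: 85.1
```

Call:
play_rows:
  offset:
    - [-1,3,0]
    - [0,0,-12]
    - [0,0,-12]
    - [0,0,-12]
    - [0,0,-12]
    - [0,0,0]
    - [0,0,0]
  turn: [0,0,0,0,0,0,0]

```text
clock: 4.15
position: [526.4, 221.3, 43.6]
ee_rot: [-0.075, 0.997, 0.003, 0.005]
contact_force: [-0.6, -0.0, 0.2]
gripper_width: 85.4
```

Pose good and force quiet. Grip.

Call:
play_rows:
  offset:
    - [0,0,0]
    - [0,0,0]
    - [0,0,0]
    - [0,0,0]
    - [0,0,0]
    - [0,0,0]
  turn: [0,0,0,0,0,0]
  grip: -1

```text
clock: 4.75
position: [526.4, 221.4, 44.0]
ee_rot: [-0.075, 0.997, 0.003, 0.005]
contact_force: [0.0, 0.0, -1.8]
gripper_width: 61.0
```

Call:
play_rows:
  offset:
    - [0,0,6]
    - [0,0,6]
    - [0,0,4]
    - [0,0,0]
    - [0,0,0]
    - [0,0,0]
  turn: [0,0,0,0,0,0]

```text
clock: 5.35
position: [526.3, 221.3, 61.8]
ee_rot: [-0.075, 0.997, 0.003, 0.005]
contact_force: [0.4, -0.2, -3.4]
gripper_width: 61.3
```

Run:
```python
from h import *
for i in range(5):
    s=arm.read_state();print(s["position"].round(1),s["contact_force"].round(2),s["wrist_torque"].round(2),s["gripper_width"]);eyes.get_image("wrist") if i<4 else 0
```

```text
[526.3 221.3  61.8] [ 0.36 -0.25 -3.39] [-0.04 -0.01 -0.03] 61.3353963828586
[526.2 221.3  61.8] [-0.83 -0.46 -2.78] [ 0.01  0.03 -0.02] 61.55600544990965
[526.2 221.3  61.6] [ 0.43 -0.65 -2.41] [-0.01  0.03  0.03] 61.439057437138686
[526.2 221.3  61.6] [ 0.31  0.37 -2.26] [0.01 0.03 0.  ] 61.680098537907135
[526.2 221.3  61.6] [ 0.41  0.09 -2.4 ] [-0.05  0.07 -0.01] 61.126333399877595
```

About 2.4 N, so the middle pack is empty. Putting it back.

Call:
play_rows:
  offset:
    - [0,0,-6]
    - [0,0,-5]
    - [0,0,-3]
    - [0,0,0]
    - [0,0,-2]
    - [0,0,0]
  turn: [0,0,0,0,0,0]

```text
clock: 6.15
position: [526.3, 221.3, 44.0]
ee_rot: [-0.075, 0.997, 0.003, 0.005]
contact_force: [-1.0, -0.7, -2.8]
gripper_width: 61.1
```

Call:
play_rows:
  offset:
    - [0,0,-1]
    - [0,0,0]
  turn: [0,0]

```text
clock: 6.35
position: [526.5, 221.4, 44.1]
ee_rot: [-0.075, 0.997, 0.003, 0.005]
contact_force: [0.2, -0.0, -2.2]
gripper_width: 61.4
```

Call:
play_rows:
  offset:
    - [0,0,0]
    - [0,0,0]
    - [0,0,0]
    - [0,0,0]
    - [0,0,0]
    - [0,0,14]
    - [0,0,14]
    - [0,0,14]
    - [0,0,10]
    - [0,0,0]
  turn: [0,0,0,0,0,0,0,0,0,0]
  grip: 1

```text
clock: 7.35
position: [527.3, 221.7, 97.8]
ee_rot: [-0.075, 0.997, 0.003, 0.006]
contact_force: [1.3, 0.9, -0.5]
gripper_width: 85.7
```

Call:
play_rows:
  offset:
    - [4,-26,0]
    - [4,-24,0]
    - [0,0,0]
    - [0,0,0]
  turn: [0,0,0,0]

```text
clock: 7.75
position: [534.6, 170.7, 96.2]
ee_rot: [-0.076, 0.997, 0.003, 0.005]
contact_force: [-0.8, -0.3, 0.7]
gripper_width: 85.4
```

Call:
play_rows:
  offset:
    - [1,-3,0]
    - [0,0,-12]
    - [0,0,-12]
    - [0,0,-12]
    - [0,0,-12]
    - [0,0,0]
    - [0,0,0]
  turn: [0,0,0,0,0,0,0]

```text
clock: 8.45
position: [534.1, 169.1, 41.2]
ee_rot: [-0.077, 0.997, 0.002, 0.003]
contact_force: [-0.7, -0.7, -0.3]
gripper_width: 85.2
```

Call:
play_rows:
  offset:
    - [0,0,0]
    - [0,0,0]
    - [0,0,0]
    - [0,0,0]
    - [0,0,0]
    - [0,0,0]
  turn: [0,0,0,0,0,0]
  grip: -1

```text
clock: 9.05
position: [534.1, 169.2, 41.9]
ee_rot: [-0.077, 0.997, 0.002, 0.003]
contact_force: [0.5, 0.3, -3.3]
gripper_width: 61.7
```

Call:
play_rows:
  offset:
    - [0,0,6]
    - [0,0,6]
    - [0,0,4]
    - [0,0,0]
    - [0,0,0]
    - [0,0,0]
  turn: [0,0,0,0,0,0]

```text
clock: 9.65
position: [534.1, 169.2, 59.7]
ee_rot: [-0.077, 0.997, 0.003, 0.004]
contact_force: [0.0, 0.1, -2.2]
gripper_width: 61.5
```

Run:
```python
from h import *
for i in range(4):
    s=arm.read_state();print(s["position"].round(1),s["contact_force"].round(2),s["wrist_torque"].round(2),s["gripper_width"]);eyes.get_image("wrist") if i<3 else 0
```

```text
[534.1 169.2  59.7] [ 0.03  0.06 -2.15] [-0.04 -0.02 -0.01] 61.501227919893765
[534.1 169.2  59.6] [ 0.69  0.43 -1.97] [-0.04  0.02 -0.06] 61.468198144245434
[534.  169.1  59.5] [-0.54 -0.08 -2.59] [-0.02 -0.01  0.05] 61.48801668937498
[534.  169.1  59.5] [ 1.05 -0.19 -1.74] [-0.06  0.09  0.01] 61.37951191290961
```

Also about 2 N, so this one is empty and pack_1 should hold the cells. Putting it back, then moving to pack_1.

Call:
play_rows:
  offset:
    - [0,0,-6]
    - [0,0,-5]
    - [0,0,-3]
    - [0,0,0]
    - [0,0,-3]
    - [0,0,0]
  turn: [0,0,0,0,0,0]

```text
clock: 10.4
position: [534.4, 169.3, 42.0]
ee_rot: [-0.077, 0.997, 0.002, 0.003]
contact_force: [0.1, -0.5, -2.1]
gripper_width: 61.5
```

Call:
play_rows:
  offset:
    - [0,0,0]
    - [0,0,0]
    - [0,0,0]
    - [0,0,0]
    - [0,0,0]
    - [0,0,14]
    - [0,0,14]
    - [0,0,14]
    - [0,0,10]
    - [0,0,0]
  turn: [0,0,0,0,0,0,0,0,0,0]
  grip: 1

```text
clock: 11.4
position: [535.1, 169.4, 96.0]
ee_rot: [-0.077, 0.997, 0.002, 0.004]
contact_force: [0.6, -1.0, -0.7]
gripper_width: 85.4
```

Call:
play_rows:
  offset:
    - [-5,35,0]
    - [-5,35,0]
    - [-5,33,0]
    - [0,0,0]
    - [0,0,0]
    - [0,0,0]
  turn: [0,0,0,0,0,0]

```text
clock: 12.0
position: [517.9, 273.7, 92.9]
ee_rot: [-0.076, 0.997, 0.001, 0.002]
contact_force: [0.0, -0.9, -0.4]
gripper_width: 85.4
```

Call:
play_rows:
  offset:
    - [1,4,0]
    - [0,0,-12]
    - [0,0,-12]
    - [0,0,-12]
    - [0,0,-9]
    - [0,0,0]
    - [0,0,0]
  turn: [0,0,0,0,0,0,0]

```text
clock: 12.7
position: [518.4, 273.5, 41.8]
ee_rot: [-0.073, 0.997, -0.0, -0.0]
contact_force: [-0.0, 1.0, 0.3]
gripper_width: 85.3
```

Call:
play_rows:
  offset:
    - [0,0,0]
    - [0,0,0]
    - [0,0,0]
    - [0,0,0]
    - [0,0,0]
    - [0,0,0]
  turn: [0,0,0,0,0,0]
  grip: -1

```text
clock: 13.3
position: [519.0, 274.0, 42.4]
ee_rot: [-0.073, 0.997, 0.0, 0.001]
contact_force: [1.2, -0.9, -2.2]
gripper_width: 61.3
```

Call:
play_rows:
  offset:
    - [0,0,6]
    - [0,0,6]
    - [0,0,4]
    - [0,0,0]
    - [0,0,0]
    - [0,0,0]
  turn: [0,0,0,0,0,0]

```text
clock: 13.9
position: [516.0, 272.2, 56.9]
ee_rot: [-0.072, 0.997, -0.001, -0.003]
contact_force: [0.3, 0.5, -6.8]
gripper_width: 61.4
```

Run:
```python
from h import *
for i in range(4):
    s=arm.read_state();print(s["position"].round(1),s["contact_force"].round(2),s["wrist_torque"].round(2),s["gripper_width"]);eyes.get_image("wrist") if i<3 else 0
```

```text
[516.  272.2  56.9] [ 0.31  0.51 -6.83] [-0.01 -0.04 -0.01] 61.427251883176766
[515.9 272.1  56.9] [-0.23 -0.46 -5.34] [-0.03 -0.01  0.  ] 61.44228452020706
[516.  272.1  56.9] [ 0.78  0.39 -6.73] [-0.02 -0.02  0.01] 61.340511009725724
[516.1 272.2  56.9] [-0.57  0.08 -6.37] [-0.05 -0.04  0.03] 61.41798071792161
```

About 6.4 N (0.65 kg), so pack_1 holds the cells. Lifting it out and carrying it to the mat.

Call:
play_rows:
  offset:
    - [0,0,20]
    - [0,0,25]
    - [0,0,25]
    - [0,0,20]
    - [0,0,8]
    - [0,0,0]
    - [0,0,0]
  turn: [0,0,0,0,0,0,0]

```text
clock: 14.75
position: [513.6, 272.0, 154.3]
ee_rot: [-0.072, 0.997, -0.002, -0.005]
contact_force: [-0.7, 0.0, -6.6]
gripper_width: 61.8
```

Call:
play_rows:
  offset:
    - [-2,-20,2]
    - [-3,-38,2]
    - [-3,-38,0]
    - [-3,-38,0]
    - [-3,-38,0]
    - [-3,-38,0]
    - [-3,-35,0]
    - [-1,-18,0]
    - [0,0,0]
    - [0,0,0]
    - [0,0,0]
  turn: [0,0,0,0,0,0,0,0,0,0,0]

```text
clock: 15.85
position: [480.4, -6.5, 145.9]
ee_rot: [-0.071, 0.997, -0.005, -0.017]
contact_force: [0.5, -0.1, -6.7]
gripper_width: 61.3
```

Call:
play_rows:
  offset:
    - [2,0,-20]
    - [2,0,-30]
    - [0,0,-25]
    - [0,0,-12]
    - [0,0,-5]
    - [0,0,0]
  turn: [0,0,0,0,0,0]

```text
clock: 16.45
position: [487.8, -1.0, 51.7]
ee_rot: [-0.076, 0.997, -0.005, -0.014]
contact_force: [-0.8, -0.2, -6.1]
gripper_width: 61.4
```

Call:
play_rows:
  offset:
    - [0,0,-6]
    - [0,0,-4]
    - [0,0,-2]
    - [0,0,-2]
  turn: [0,0,0,0]

```text
clock: 16.85
position: [490.4, 0.5, 39.1]
ee_rot: [-0.077, 0.997, -0.005, -0.011]
contact_force: [0.2, -0.1, -6.1]
gripper_width: 61.3
```

Call:
play_rows:
  offset:
    - [0,0,-2]
    - [0,0,-2]
    - [0,0,-2]
  turn: [0,0,0]

```text
clock: 17.15
position: [490.7, 0.3, 38.0]
ee_rot: [-0.078, 0.997, -0.005, -0.011]
contact_force: [-6.3, 0.1, 10.2]
gripper_width: 61.5
```

Call:
play_rows:
  offset:
    - [0,0,0]
    - [0,0,0]
    - [0,0,0]
    - [0,0,0]
    - [0,0,0]
    - [0,0,15]
    - [0,0,20]
    - [0,0,20]
    - [0,0,20]
    - [0,0,0]
    - [0,0,0]
  turn: [0,0,0,0,0,0,0,0,0,0,0]
  grip: 1

```text
clock: 18.25
position: [494.4, 0.6, 117.8]
ee_rot: [-0.079, 0.997, -0.005, -0.007]
contact_force: [-0.5, 0.2, 0.3]
gripper_width: 85.4
```

Run:
```python
from h import *
eyes.get_image("wrist")
s=arm.read_state();print(s["position"].round(1),yaw(),s["ee_rot"].round(4),s["joints"].round(2))
a,d=eyes.get_image("wrist");w=cloud("wrist",d)
for r in silhouettes("wrist","pack_1")[:2]:
    p=w[r["mask"]];p=p[~np.isnan(p[:,0])];print(round(r["score"],2),np.round(r["bbox"]),rect(p,76,90))
a,d=eyes.get_image("top");w=cloud("top",d)
for r in silhouettes("top","dock")[:1]:
    p=w[r["mask"]];p=p[~np.isnan(p[:,0])];print("dock",rect(p,67,74),rect(p,85,100),rect(p,118,130))
cv2.imwrite("pics/topdock.png",cv2.resize(a[170:280,330:450,::-1],None,fx=5,fy=5))
```

```text
[494.6   0.6 117.8] -2.983531739689198 [-0.079   0.9968 -0.0052 -0.0067] [ 0.33  0.29 -0.46  0.01 -0.84 -0.18]
0.85 [289. 234. 106.  98.] (array([489.7,   3.5]), array([62.2, 44. ]), 9.1, 6667, array([490. ,   1.2,  82.2]))
dock (array([ 557.5, -227.5]), array([ 80.5, 143.9]), 86.2, 955, array([ 605.6, -228.1,   70.9])) (array([ 528.4, -225. ]), array([70.2, 84. ]), 86.1, 193, array([ 554.5, -218. ,   94.4])) (array([ 528.5, -226.4]), array([72.6, 96.9]), 86.2, 440, array([ 567.2, -225.3,  123.9]))
```

View pics/topdock.png

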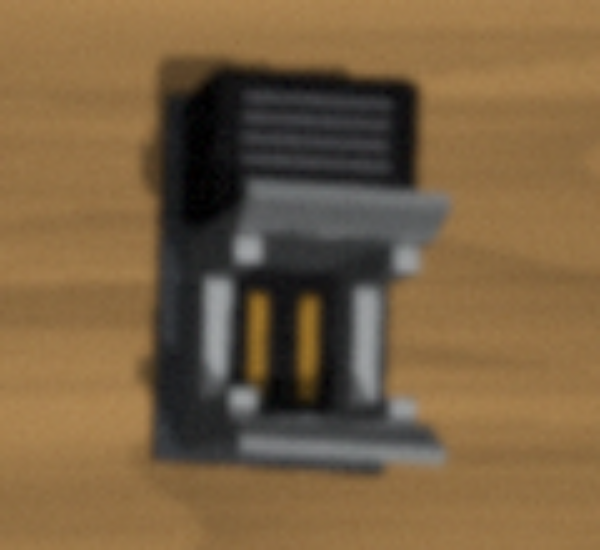

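The crop shows the dock's recess with gold contacts at about (285,345), cheeks above and below it, and the housing towards +x. Its yaw is about -0.066. Scouting it with the wrist camera while the gripper is empty.

Call:
play_rows:
  offset:
    - [4,-25,12]
    - [4,-25,12]
    - [4,-25,12]
    - [4,-25,12]
    - [4,-25,12]
    - [4,-25,10]
    - [4,-25,10]
    - [3,-25,10]
    - [2,-20,0]
    - [0,0,0]
    - [0,0,0]
  turn: [0.14,0.15,0.15,0.15,0.15,0.15,0.15,0.15,0.13,0,0]

```text
clock: 19.6
position: [524.4, -228.1, 202.1]
ee_rot: [-0.676, 0.737, -0.01, -0.01]
contact_force: [-0.5, -0.3, 0.3]
gripper_width: 85.1
```

Run:
```python
from h import *
eyes.get_image("wrist")
s=arm.read_state();print(s["position"].round(1),yaw(),s["ee_rot"].round(4),s["joints"].round(2))
a,d=eyes.get_image("wrist");w=cloud("wrist",d);np.save("wd.npy",w)
cv2.imwrite("pics/w2.png",a[:,:,::-1])
for r in silhouettes("wrist","dock")[:1]:
    p=w[r["mask"]];p=p[~np.isnan(p[:,0])];print(np.round(r["bbox"]))
    for lo,hi in((22,30),(36,44),(66,73),(90,97),(118,130)):
        try: print(lo,rect(p,lo,hi))
        except Exception as e: print(lo,"none")
```

```text
[ 524.3 -227.9  202. ] -1.6556556118763492 [-0.6764  0.7364 -0.0095 -0.0101] [-0.11  0.31 -0.19  0.03 -1.07  1.58]
[275. 174. 107. 205.]
22 (array([ 533.8, -220.9]), array([57.5, 76.7]), 86.6, 2026, array([ 523.1, -224.9,   24.5]))
36 (array([ 533.5, -225.8]), array([69.7, 76.8]), 86.4, 1003, array([ 523.3, -226.7,   39.8]))
66 (array([ 562.7, -227.6]), array([ 79.7, 134.9]), 86.5, 6762, array([ 602.6, -229.7,   69.7]))
90 (array([ 527.3, -225.2]), array([70.5, 64.7]), 86.5, 765, array([ 501.9, -224. ,   93.7]))
118 (array([ 528.7, -225.3]), array([71.5, 97.2]), 86.1, 2322, array([ 568.1, -225.3,  123.2]))
```

View pics/w2.png

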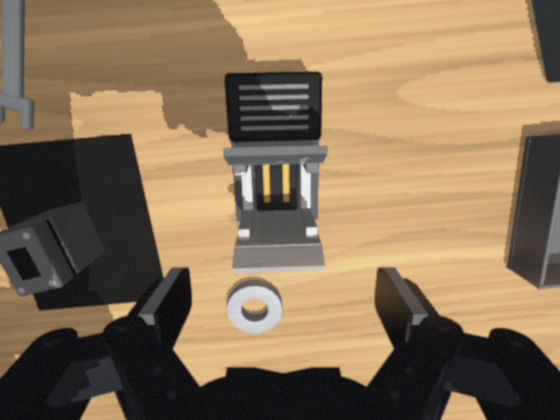

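The wrist view shows the dock recess at about (277,187), the pack upright on the mat near (45,250), and the bearing at (253,305). The dock centre comes out at (528.4, -225.6) with yaw -0.063, and several bands of the measurement agree. Going back to the pack for the narrow-side grasp.

Call:
play_rows:
  offset:
    - [-4,29,-8]
    - [-4,29,-10]
    - [-4,29,-10]
    - [-4,29,-10]
    - [-5,29,-10]
    - [-5,29,-10]
    - [-4,29,-10]
    - [-4,20,-6]
    - [0,0,0]
    - [0,0,0]
  turn: [0.03,0.03,0.03,0.03,0.03,0.03,0.03,0.03,0,0]

```text
clock: 20.75
position: [487.3, 10.4, 126.2]
ee_rot: [0.765, -0.644, 0.012, 0.008]
contact_force: [-0.1, -0.3, 0.8]
gripper_width: 85.3
```

Run:
```python
from h import *
eyes.get_image("wrist")
s=arm.read_state();print(s["position"].round(1),yaw(),s["ee_rot"].round(4))
a,d=eyes.get_image("wrist");w=cloud("wrist",d)
for r in silhouettes("wrist","pack_1")[:2]:
    p=w[r["mask"]];p=p[~np.isnan(p[:,0])];print(round(r["score"],2),np.round(r["bbox"]),rect(p,76,90))
```

```text
[487.3  10.1 126.2] -1.400800597361369 [ 0.7645 -0.6444  0.012   0.008 ]
0.73 [ 33. 114.  66. 118.] (array([535.6, 154.2]), array([33.7, 66.3]), 85.8, 6214, array([535.4, 156.4,  87.7]))
```

Run:
```python
from h import *
s=arm.read_state();print(s["position"].round(1),yaw(),s["ee_rot"].round(4))
a,d=eyes.get_image("wrist");w=cloud("wrist",d)
p=w.reshape(-1,3);p=p[(abs(p[:,0]-490)<60)&(abs(p[:,1])<60)];print(rect(p,79,87))
```

```text
[487.6   9.3 126.4] -1.4023519275689345 [ 0.764  -0.645   0.0121  0.0078]
(array([489.9,   4. ]), array([61.6, 44.1]), 9.1, 6139, array([492.5,   4.5,  82.5]))
```

Call:
play_rows:
  offset:
    - [2,-5,0]
    - [0,0,0]
    - [0,0,-15]
    - [0,0,-20]
    - [0,0,-15]
    - [0,0,-10]
    - [0,0,-5]
    - [0,0,0]
  turn: [-0.01,0,0,0,0,0,0,0]

```text
clock: 21.75
position: [492.3, -0.1, 61.0]
ee_rot: [0.758, -0.653, 0.014, 0.006]
contact_force: [-0.5, 0.3, -0.2]
gripper_width: 85.4
```

Call:
play_rows:
  offset:
    - [-2,4,0]
    - [0,0,-6]
    - [0,0,-6]
    - [0,0,-4]
    - [0,0,0]
    - [0,0,0]
  turn: [0.01,0,0,0,0,0]

```text
clock: 22.35
position: [491.5, 4.8, 45.4]
ee_rot: [0.761, -0.648, 0.015, 0.004]
contact_force: [-0.1, 0.3, 0.0]
gripper_width: 85.5
```

Now grip, press lightly on the mat to square up, and watch the tilt.

Call:
play_rows:
  offset:
    - [-1,0,0]
    - [0,0,0]
    - [0,0,0]
    - [0,0,0]
    - [0,0,0]
    - [0,0,0]
    - [0,0,0]
  turn: [0,0,0,0,0,0,0]
  grip: -1

```text
clock: 23.05
position: [490.9, 4.8, 46.1]
ee_rot: [0.761, -0.648, 0.015, 0.003]
contact_force: [0.5, 0.7, -0.1]
gripper_width: 43.4
```

Call:
play_rows:
  offset:
    - [0,0,-3]
    - [0,0,-3]
    - [0,0,-3]
    - [0,0,-3]
    - [0,0,-3]
  turn: [0,0,0,0,0]

```text
clock: 23.55
position: [491.2, 4.9, 46.0]
ee_rot: [0.762, -0.647, 0.017, 0.003]
contact_force: [-8.4, 1.8, 24.6]
gripper_width: 43.6
```

Call:
play_rows:
  offset:
    - [0,0,20]
    - [2,-5,30]
    - [5,-20,30]
    - [5,-30,30]
    - [5,-35,25]
    - [5,-35,15]
    - [5,-35,5]
    - [5,-35,2]
    - [5,-22,2]
    - [3,-8,0]
    - [0,0,1]
    - [0,0,1]
  turn: [0,-0.02,-0.03,-0.03,-0.03,-0.03,-0.03,-0.03,-0.02,0,0,0]

```text
clock: 24.75
position: [514.1, -225.9, 194.7]
ee_rot: [-0.681, 0.732, 0.002, -0.015]
contact_force: [0.2, -0.2, -6.5]
gripper_width: 43.3
```

Run:
```python
from h import *
s=arm.read_state();print(s["position"].round(1),yaw(),s["ee_rot"].round(4),s["contact_force"].round(1),s["gripper_width"])
P=eyes.camera_params("wrist");a,d=eyes.get_image("wrist");s=arm.read_state();print(s["position"].round(1),yaw());w=cloud("wrist",d)
cv2.imwrite("pics/w3.png",a[:,:,::-1]);c=s["position"]
p=w.reshape(-1,3);q=p[(abs(p[:,0]-c[0])<50)&(abs(p[:,1]-c[1])<40)]
h=c[2]+37;print(rect(q,h-6,h+8))
g=q[(q[:,2]>h-6)&(q[:,2]<h+8)];m=g.mean(0);print("normal",np.linalg.svd((g-m)[::5],full_matrices=False)[2][2].round(3))
```

```text
[ 514.1 -225.9  194.7] -1.6427868220322053 [-0.681   0.7321  0.002  -0.0151] [ 0.2 -0.2 -6.5] 43.28257119027837
[ 514.1 -225.6  194.8] -1.6422058228415308
(array([ 516.8, -225.2]), array([80.1, 58. ]), 85.5, 15670, array([ 522.2, -225.3,  231.5]))
normal [0.05  0.001 0.999]
```

View pics/w3.png

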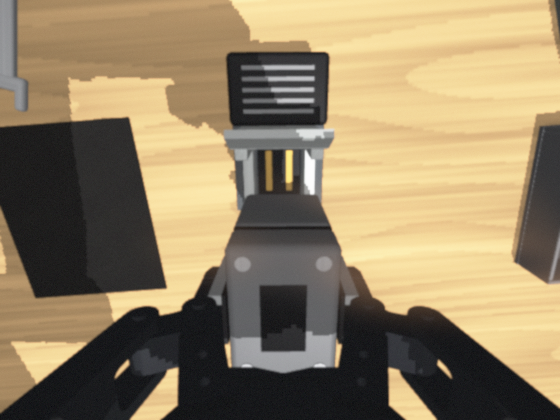

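The view shows the pack held squarely by its narrow sides (top at about (285,290)), with the recess just ahead at (278,172). Pack yaw and y-tilt are good, but it leans about 0.05 in x. Descending slowly lessens that lean. Shifting over the recess first.

Call:
play_rows:
  offset:
    - [8,0,0]
    - [7,0,0]
    - [0,0,-4]
    - [0,0,-4]
    - [0,0,-4]
  turn: [0.008,0,0,0,0]

```text
clock: 25.3
position: [531.2, -222.0, 182.3]
ee_rot: [-0.686, 0.727, 0.002, -0.014]
contact_force: [-0.6, 0.1, -6.3]
gripper_width: 43.9
```

Call:
play_rows:
  offset:
    - [-1,-3,-3]
    - [0,-1,-3]
    - [0,0,-3]
    - [0,0,-3]
    - [0,0,-3]
  turn: [-0.004,0,0,0,0]

```text
clock: 25.8
position: [529.2, -226.4, 165.4]
ee_rot: [-0.685, 0.729, 0.002, -0.015]
contact_force: [-0.2, -0.5, -4.8]
gripper_width: 43.5
```

```bash
cat > lean.py <<'E'
from h import *
s=arm.read_state();c=s["position"];print(c.round(1),yaw(),s["ee_rot"].round(4),s["contact_force"].round(1))
a,d=eyes.get_image("wrist");w=cloud("wrist",d)
g=w[240:345,240:330].reshape(-1,3);g=g[~np.isnan(g[:,0])];g=g[abs(g[:,2]-np.median(g[:,2]))<5]
m=g.mean(0);n=np.linalg.svd((g-m)[::3],full_matrices=False)[2][2];print("normal",(n*np.sign(n[2])).round(3),"median",np.median(g,0).round(1))
t=w[195:400,215:345].reshape(-1,3);t=t[abs((t-m)@n)<1.5];print("top rect",rect(t,0,400))
E
python3 lean.py
```

```text
[ 529.2 -226.4  165.4] -1.6330397614286627 [-0.6846  0.7288  0.0025 -0.0149] [-0.2 -0.5 -4.8]
normal [0.065 0.003 0.998] median [ 540.7 -227.2  201.2]
top rect (array([ 531.8, -224.6]), array([49.6, 57.3]), 85.8, 13173, array([ 535.8, -225.8,  201.4]))
```

The lean is about 0.06, too much for the recess. Setting the pack onto clear bench beside the dock (y about -135) will square it in the grip, and I'll come back slowly after that.

Call:
play_rows:
  offset:
    - [0,10,3]
    - [0,12,2]
    - [0,12,0]
    - [0,12,0]
    - [0,12,0]
    - [0,12,0]
    - [0,10,0]
    - [0,5,0]
    - [0,0,-8]
    - [0,0,-15]
    - [0,0,-20]
    - [0,0,-20]
  turn: [0,0,0,0,0,0,0,0,0,0,0,0]

```text
clock: 27.05
position: [531.9, -132.3, 108.6]
ee_rot: [-0.686, 0.728, -0.001, -0.011]
contact_force: [-0.2, 0.5, -6.7]
gripper_width: 43.4
```

```bash
python3 lean.py
```

```text
[ 531.9 -132.3  108.6] -1.6298795342865824 [-0.6858  0.7277 -0.0012 -0.0112] [-0.2  0.5 -6.7]
normal [0.06  0.003 0.998] median [ 541.1 -133.   141.3]
top rect (array([ 532.1, -130.6]), array([49.5, 57.3]), 86.6, 13209, array([ 536.1, -131.7,  141.4]))
```

Call:
play_rows:
  offset:
    - [0,0,-20]
    - [0,0,-15]
    - [0,0,-8]
    - [0,0,-4]
    - [0,0,-3]
    - [0,0,-3]
  turn: [0,0,0,0,0,0]

```text
clock: 27.7
position: [530.4, -134.1, 49.9]
ee_rot: [-0.685, 0.728, 0.001, -0.014]
contact_force: [-0.1, 0.4, -6.2]
gripper_width: 43.3
```

Call:
play_rows:
  offset:
    - [0,0,-3]
    - [0,0,-3]
    - [0,0,-3]
    - [0,0,-3]
    - [0,0,-4]
  turn: [0,0,0,0,0]

```text
clock: 28.2
position: [531.7, -134.3, 43.5]
ee_rot: [-0.687, 0.727, -0.001, -0.014]
contact_force: [-10.0, 2.4, 22.3]
gripper_width: 43.3
```

```bash
python3 lean.py
```

```text
[ 531.7 -134.3   43.5] -1.6266600082519507 [-0.6869  0.7266 -0.001  -0.0141] [-10.    2.4  22.3]
normal [0.059 0.008 0.998] median [ 543.5 -134.9   80.2]
top rect (array([ 534.6, -132.4]), array([49.4, 57.3]), 86.4, 13160, array([ 538.6, -133.6,   80.3]))
```

```bash
cat >> lean.py <<'E'
b=w.reshape(-1,3);b=b[abs(b[:,2])<8];A=np.c_[b[:,:2]-c[:2],np.ones(len(b))];k=np.linalg.lstsq(A,b[:,2],rcond=None)[0];print("bench normal",(-k[:2]).round(4),"z",k[2].round(1),len(b))
E
python3 lean.py
```

```text
[ 531.8 -134.3   43.5] -1.6266213710653432 [-0.687   0.7266 -0.0011 -0.014 ] [-9.1  2.6 17.4]
normal [0.055 0.007 0.998] median [ 543.4 -134.9   80.2]
top rect (array([ 534.4, -132.5]), array([49.5, 57.4]), 86.5, 13210, array([ 538.3, -133.7,   80.3]))
bench normal [ 0.0139 -0.0046] z 1.2 119536
```

Call:
play_rows:
  offset:
    - [0,0,1]
    - [0,0,0]
    - [0,0,0]
    - [0,0,0]
  turn: [0,0,0,0]
  grip: 0.5

```text
clock: 28.7
position: [536.6, -134.5, 49.8]
ee_rot: [-0.688, 0.726, -0.006, -0.01]
contact_force: [0.1, -0.4, 0.5]
gripper_width: 63.9
```

```bash
python3 lean.py
```

```text
[ 536.6 -134.5   49.8] -1.6242242552464567 [-0.6879  0.7257 -0.006  -0.0098] [ 0.1 -0.4  0.5]
normal [ 0.03  -0.002  1.   ] median [ 541.6 -134.9   79.5]
top rect (array([ 531.8, -134.3]), array([43.4, 58.9]), 86.4, 11163, array([ 536.3, -134.7,   79.5]))
bench normal [ 0.0111 -0.0058] z 0.8 124417
```

Call:
play_rows:
  offset:
    - [-3,0,-2]
    - [-3,0,-2]
    - [0,0,0]
    - [0,0,0]
  turn: [-0.01,0,0,0]

```text
clock: 29.15
position: [529.5, -134.6, 44.3]
ee_rot: [-0.684, 0.729, -0.005, -0.011]
contact_force: [0.3, -0.2, 0.9]
gripper_width: 63.9
```

Call:
play_rows:
  offset:
    - [0,0,0]
    - [0,0,0]
    - [0,0,0]
    - [0,0,0]
    - [0,0,0]
    - [0,0,0]
  turn: [0,0,0,0,0,0]
  grip: -1

```text
clock: 29.75
position: [529.7, -134.7, 44.5]
ee_rot: [-0.684, 0.729, -0.005, -0.011]
contact_force: [-0.2, 0.2, 1.0]
gripper_width: 43.4
```

```bash
python3 lean.py
```

```text
[ 529.7 -134.7   44.5] -1.6349259236510432 [-0.684   0.7294 -0.0054 -0.0107] [-0.2  0.2  1. ]
normal [0.021 0.005 1.   ] median [ 540.5 -135.3   79.8]
top rect (array([ 531.2, -133. ]), array([49.9, 60.7]), 87.3, 13304, array([ 535.8, -134.1,   79.7]))
bench normal [ 0.0138 -0.0049] z 1.2 117697
```

Call:
play_rows:
  offset:
    - [0,0,8]
    - [0,0,14]
    - [0,0,16]
    - [0,0,16]
    - [0,0,16]
    - [0,0,16]
    - [0,0,16]
    - [0,0,16]
    - [0,0,12]
    - [0,0,6]
    - [0,0,0]
  turn: [0,0,0,0,0,0,0,0,0,0,0]

```text
clock: 30.9
position: [514.5, -132.3, 173.9]
ee_rot: [-0.681, 0.732, 0.009, -0.02]
contact_force: [0.4, 0.1, -5.8]
gripper_width: 43.4
```

Call:
play_rows:
  offset:
    - [0,-6,0]
    - [0,-11,0]
    - [0,-12,0]
    - [0,-12,0]
    - [0,-12,0]
    - [0,-12,0]
    - [0,-12,0]
    - [0,-8,0]
    - [0,-3,0]
    - [0,0,0]
  turn: [0,0,0,0,0,0,0,0,0,0]

```text
clock: 31.9
position: [511.4, -229.6, 169.3]
ee_rot: [-0.679, 0.733, 0.013, -0.023]
contact_force: [0.1, 0.5, -5.8]
gripper_width: 44.1
```

```bash
python3 lean.py
```

```text
[ 511.4 -229.6  169.3] -1.647129900834381 [-0.6792  0.7335  0.0128 -0.0228] [ 0.1  0.5 -5.8]
normal [ 0.061 -0.004  0.998] median [ 523.6 -230.5  204.2]
top rect (array([ 514.2, -228. ]), array([50.2, 60.6]), 86.5, 13296, array([ 518.8, -229.1,  204.3]))
bench normal [ 0.0014 -0.0037] z 0.1 155432
```

Call:
play_rows:
  offset:
    - [6,1,2]
    - [6,1,2]
    - [3,1,1]
    - [0,0,0]
    - [0,0,0]
  turn: [0.007,0.006,0,0,0]

```text
clock: 32.45
position: [528.7, -224.2, 175.2]
ee_rot: [-0.686, 0.728, 0.012, -0.022]
contact_force: [0.8, 1.1, -6.5]
gripper_width: 43.0
```

Call:
play_rows:
  offset:
    - [-0.5,-1.5,-6]
    - [0,0,-8]
    - [0,0,-8]
    - [0,0,-6]
    - [0,0,0]
  turn: [-0.003,0,0,0,0]

```text
clock: 32.95
position: [530.2, -226.0, 147.2]
ee_rot: [-0.685, 0.728, 0.01, -0.021]
contact_force: [1.1, 0.4, -7.0]
gripper_width: 43.5
```

```bash
cat >> lean.py <<'E'
cv2.imwrite("pics/l%d.png"%(s["clock"]*100),a[120:400,150:410,::-1].repeat(2,0).repeat(2,1));print("pics/l%d.png"%(s["clock"]*100))
E
python3 lean.py; cp $(ls -t pics/l*.png|head -1) pics/in1.png
```

```text
[ 530.2 -226.   147.2] -1.6316912498318035 [-0.6849  0.7282  0.0099 -0.0211] [ 1.1  0.4 -7. ]
normal [ 0.079 -0.001  0.997] median [ 542.1 -226.9  181.9]
top rect (array([ 533.5, -224.4]), array([50., 60.]), 85.9, 13517, array([ 537.5, -225.7,  182.2]))
bench normal [ 0.0028 -0.0042] z 0.2 157836
pics/l3295.png
```

View pics/in1.png

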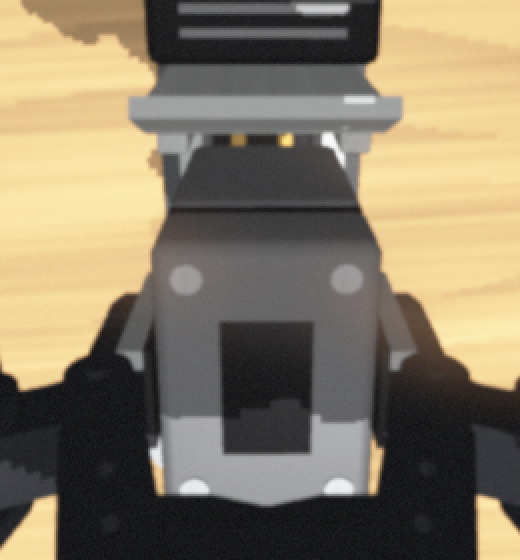

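The crop shows the pack bottom (columns 205–340) centred between the corner lips (175–358), with the cheek just ahead. Lowering gently.

Call:
play_rows:
  offset:
    - [-1,0,-4]
    - [0,0,-4]
    - [0,0,-4]
    - [0,0,-4]
    - [0,0,-3]
  turn: [0,0,0,0,0]

```text
clock: 33.5
position: [530.0, -226.3, 126.5]
ee_rot: [-0.685, 0.728, 0.009, -0.02]
contact_force: [1.4, 0.3, -5.7]
gripper_width: 43.3
```

Call:
play_rows:
  offset:
    - [-0.5,0,-4]
    - [0,0,-4]
    - [0,0,-4]
    - [0,0,-3]
  turn: [0,0,0,0]

```text
clock: 33.9
position: [530.0, -226.4, 110.2]
ee_rot: [-0.685, 0.728, 0.008, -0.02]
contact_force: [1.0, 0.3, -5.8]
gripper_width: 43.0
```

Call:
play_rows:
  offset:
    - [-0.5,0,-4]
    - [0,0,-4]
    - [0,0,-3]
    - [0,0,-3]
  turn: [0,0,0,0]

```text
clock: 34.3
position: [529.9, -226.5, 95.3]
ee_rot: [-0.685, 0.728, 0.008, -0.02]
contact_force: [1.0, -0.3, -5.5]
gripper_width: 43.4
```

Call:
play_rows:
  offset:
    - [-0.5,0.3,-3]
    - [0,0,-3]
    - [0,0,-3]
    - [0,0,-3]
  turn: [0,0,0,0]

```text
clock: 34.7
position: [529.9, -226.3, 82.5]
ee_rot: [-0.685, 0.728, 0.007, -0.02]
contact_force: [2.4, -0.6, -5.2]
gripper_width: 43.2
```

Call:
play_rows:
  offset:
    - [-0.5,0,-3]
    - [0,0,-3]
    - [0,0,-2]
  turn: [0,0,0]

```text
clock: 35.0
position: [529.7, -226.5, 74.3]
ee_rot: [-0.685, 0.728, 0.007, -0.019]
contact_force: [0.1, 1.1, -1.8]
gripper_width: 43.3
```

Call:
play_rows:
  offset:
    - [-0.5,0,-2]
    - [0,0,-2]
  turn: [0,0]

```text
clock: 35.2
position: [529.6, -226.7, 70.9]
ee_rot: [-0.685, 0.728, 0.006, -0.019]
contact_force: [-0.6, 0.2, -1.6]
gripper_width: 43.6
```

Call:
play_rows:
  offset:
    - [0,0,-2]
    - [0,0,-1]
  turn: [0,0]

```text
clock: 35.4
position: [529.6, -226.9, 69.9]
ee_rot: [-0.685, 0.728, 0.006, -0.019]
contact_force: [-1.2, 1.6, 3.5]
gripper_width: 43.3
```

```bash
python3 lean.py
```

```text
[ 529.6 -226.9   69.9] -1.6309345637532462 [-0.6853  0.728   0.006  -0.0192] [-1.2  1.6  3.5]
normal [0.057 0.006 0.998] median [ 540.6 -227.6  104.8]
top rect (array([ 537.4, -225.5]), array([49.9, 70.3]), 86.1, 13807, array([ 537. , -226.5,  104.9]))
bench normal [ 0.0044 -0.0049] z 0.1 141281
pics/l3540.png
```

Resting on the plate (top at about 105, expected 106) with gentle contact. Releasing.

Call:
play_rows:
  offset:
    - [0,0,0]
    - [0,0,0]
    - [0,0,0]
    - [0,0,0]
    - [0,0,0]
  turn: [0,0,0,0,0]
  grip: 0.6

```text
clock: 35.95
position: [529.0, -227.3, 69.8]
ee_rot: [-0.686, 0.728, 0.006, -0.02]
contact_force: [0.1, -0.7, 0.8]
gripper_width: 68.2
```

Call:
play_rows:
  offset:
    - [0,0,10]
    - [0,0,15]
    - [0,0,15]
    - [0,0,15]
    - [0,0,10]
    - [0,0,5]
    - [0,0,0]
  turn: [0,0,0,0,0,0,0]

```text
clock: 36.65
position: [528.9, -227.5, 145.1]
ee_rot: [-0.686, 0.727, 0.006, -0.02]
contact_force: [-0.1, 0.3, -0.4]
gripper_width: 68.6
```

```bash
python3 lean.py; cp $(ls -t pics/l*.png|head -1) pics/in2.png
```

```text
[ 528.9 -227.5  145.1] -1.629213331466253 [-0.6859  0.7274  0.006  -0.0203] [-0.1  0.3 -0.4]
normal [ 0.043 -0.005  0.999] median [ 507.4 -226.1  103.4]
top rect (array([ 524.3, -225.6]), array([71.6, 63. ]), 86.2, 5160, array([ 522.7, -226.3,  103.3]))
bench normal [ 0.0035 -0.0045] z -0.4 160148
pics/l3665.png
```

View pics/in2.png

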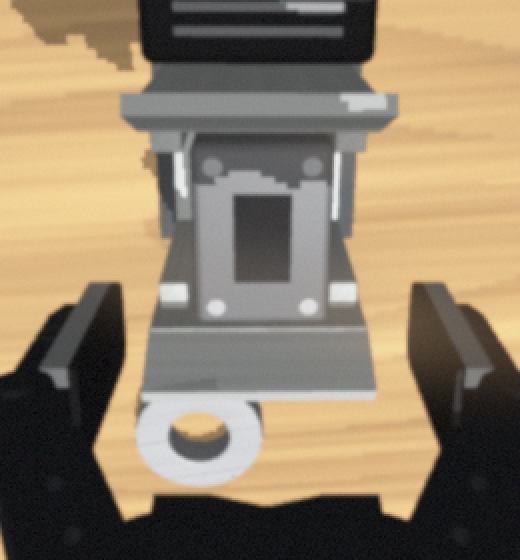

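The crop shows the pack standing square in the recess (top at 195–330 × 133–320), proud of the rim. Closing the fingers and pressing on the top centre.

Call:
play_rows:
  offset:
    - [0,1.5,0]
    - [0,0,0]
    - [0,0,0]
    - [0,0,0]
    - [0,0,0]
    - [0,0,0]
    - [0,0,-10]
    - [0,0,-10]
    - [0,0,-5]
    - [0,0,-3]
    - [0,0,-2]
  turn: [0,0,0,0,0,0,0,0,0,0,0]
  grip: -1

```text
clock: 37.8
position: [526.4, -225.3, 108.3]
ee_rot: [-0.686, 0.728, 0.01, -0.023]
contact_force: [0.2, 0.6, -0.3]
gripper_width: 0.3
```

Call:
play_rows:
  offset:
    - [0,0,-3]
    - [0,0,-3]
    - [0,0,-2]
    - [0,0,-2]
  turn: [0,0,0,0]

```text
clock: 38.2
position: [527.0, -225.6, 100.3]
ee_rot: [-0.686, 0.727, 0.009, -0.023]
contact_force: [-2.1, 2.1, 5.3]
gripper_width: -0.2
```

Call:
play_rows:
  offset:
    - [0,0,-3]
    - [0,0,-3]
    - [0,0,-3]
  turn: [0,0,0]

```text
clock: 38.5
position: [526.9, -225.6, 94.4]
ee_rot: [-0.686, 0.727, 0.008, -0.023]
contact_force: [-1.9, 0.9, 6.0]
gripper_width: -0.2
```

Call:
play_rows:
  offset:
    - [0,0,-3]
    - [0,0,-3]
  turn: [0,0]

```text
clock: 38.7
position: [527.7, -226.1, 94.1]
ee_rot: [-0.687, 0.726, 0.006, -0.023]
contact_force: [-6.4, 4.7, 17.6]
gripper_width: 0.4
```

Height has stopped at 94.1 while the force climbs, so this is the stop. One more push to confirm, then up and check.

Call:
play_rows:
  offset:
    - [0,0,-4]
    - [0,0,-4]
  turn: [0,0]

```text
clock: 38.9
position: [528.1, -226.4, 94.1]
ee_rot: [-0.688, 0.725, 0.005, -0.023]
contact_force: [-7.2, 5.8, 20.6]
gripper_width: -0.3
```

Call:
play_rows:
  offset:
    - [0,0,5]
    - [0,0,15]
    - [0,0,25]
    - [0,0,30]
    - [0,0,30]
    - [0,0,20]
    - [0,0,10]
    - [0,0,0]
    - [0,0,0]
  turn: [0,0,0,0,0,0,0,0,0]

```text
clock: 39.8
position: [527.4, -225.8, 234.5]
ee_rot: [-0.688, 0.725, 0.004, -0.022]
contact_force: [-0.0, 0.0, -1.4]
gripper_width: 0.1
```

Run:
```python
from h import *
s=arm.read_state();print(s["clock"],s["position"].round(1),s["contact_force"].round(1))
a,d=eyes.get_image("wrist");w=cloud("wrist",d)
for q in("pack_1","dock"):
  for r in silhouettes("wrist",q)[:1]:
    p=w[r["mask"]];p=p[~np.isnan(p[:,0])]
    for lo,hi in((88,98),(98,110),(118,130)):
      try: print(q,round(r["score"],2),lo,rect(p,lo,hi))
      except Exception: print(q,lo,"none")
t,d=eyes.get_image("top");w=cloud("top",d)
for r in silhouettes("top","pack_1")[:4]:
    p=w[r["mask"]];p=p[~np.isnan(p[:,0])];print("top",round(r["score"],2),rect(p,75,115))
b=cv2.resize(t[60:345,90:430,::-1],None,fx=1.3,fy=1.3);c=cv2.resize(a[100:400,150:410,::-1],None,fx=1.23,fy=1.23)
h=max(len(b),len(c));pad=lambda i:cv2.copyMakeBorder(i,0,h-len(i),0,0,0)
cv2.imwrite("pics/end.png",np.hstack([pad(b),pad(c)]))
```

```text
39.8 [ 527.4 -225.8  234.5] [-0.   0.  -1.4]
pack_1 0.87 88 (array([ 527.4, -226.7]), array([44. , 60.8]), 86.3, 3018, array([ 529.3, -226.7,   93.4]))
pack_1 0.87 98 (array([0., 0.]), array([0., 0.]), 0.0, 0, array([nan, nan, nan]))
pack_1 0.87 118 (array([0., 0.]), array([0., 0.]), 0.0, 0, array([nan, nan, nan]))
dock 0.74 88 (array([ 527.2, -225.3]), array([71.2, 65. ]), 86.4, 690, array([ 500.8, -222.4,   93.2]))
dock 0.74 98 (array([ 527.9, -225.3]), array([71.6, 73.2]), 86.5, 854, array([ 495.4, -225.2,  105.8]))
dock 0.74 118 (array([ 528.5, -225.8]), array([71.9, 96.9]), 86.4, 1806, array([ 567.7, -226. ,  122.9]))
top 0.7 (array([ 526.3, -224.5]), array([53.5, 59.9]), 85.2, 706, array([ 521.3, -221.6,   94.8]))
top 0.62 (array([534.4, 165.8]), array([62.3, 45.7]), 9.2, 812, array([533.9, 165.2,  88.5]))
top 0.28 (array([0., 0.]), array([0., 0.]), 0.0, 0, array([nan, nan, nan]))
  return _methods._mean(a, axis=axis, dtype=dtype,
  ret = um.true_divide(
```

View pics/end.png

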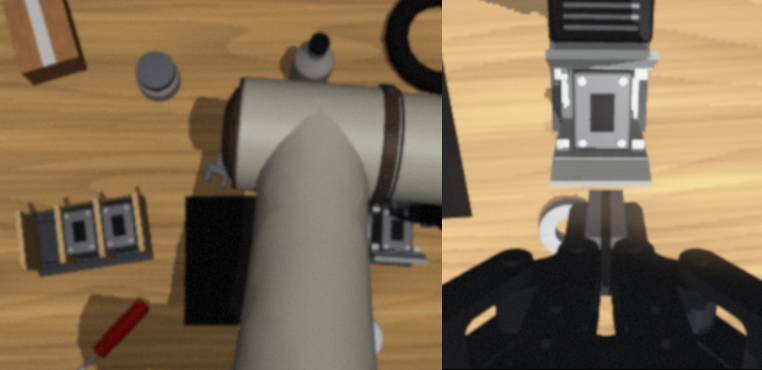

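The seated pack (right half, around (602,113)) is flush, at 93.4 against the lips' 93.2. It is centred within about 1.5 mm and square. Both empty packs stand in their bays, at (78,232) and (119,222) in the left half, and the arm is clear. Handing in.

```bash
python3 -c "
from bench import arm
arm.job_done();print(arm.read_state()['clock'])"
```

```text
the job is handed in; nothing more can be done
the job is handed in; nothing more can be done
```

The job is handed in at about 40 s of the 72 s allowed, with the pack holding the cells seated in the dock. No verdict was reported.

- **Finding the pack:** pack_2 weighed about 2.4 N and pack_3 about 2.1 N, so both are empty. pack_1 weighed about 6.4 N (0.65 kg), so it holds the cells. I lifted each empty pack about 18 mm and set it back in its own bay.
- **Placing it:** I stood pack_1 on the mat and took it across its narrow side. It leaned about 0.03–0.06 rad in the grip over the dock, so I set it down once more on clear bench beside the dock and gripped it again. The lean came back, about 0.05 rad by tool tilt, but it was lowered onto the plate with only a few newtons of contact and stood square on release.
- **Pressing:** I pressed with shut fingers. The plate sank at about 6 N of push, then stopped at height 94.1 while the force rose to about 20 N.
- **Last checks:**
  - The pack's top reads 93.4 mm against 93.2 mm for the dock lips, so it is flush.
  - It is within about 1.5 mm of the recess centre and square to within 0.01 rad.
  - Both empty packs appear upright in their bays in the last picture, and the arm touches nothing.
- **Not confirmed:**
  - The network measured only pack_3 of the two empty packs in the last top view; I judged pack_2 by eye.
  - The top camera's rectangle for the docked pack was rough because the arm partly hid it, so I relied on the wrist camera there.
  - I did not re-measure the bystanders. I noticed no contact with them, but the arm hid part of the bench in the last picture.

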